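# Pack the snack boxes into the high-chair tray insert

### The arm

A 7-joint arm with a two-finger parallel gripper is mounted at the origin on the work surface. World frame = base frame: x ahead of the robot, y to its left, z up, the work surface at z = 0. Lengths are in m, angles in degrees, forces in N, time in s.
With the tool pointing down it reaches from about 0.425 to 0.875 m from the base axis. Payload 8.4 kg.
Tool frame: the origin (TCP) lies between the finger pads; the fingertips stand 25 mm ahead of it and the grasp point (between the pads) lies 6 mm ahead of it; z points along the fingers, y is the direction in which the jaws open and shut (so a half turn about z gives the same grasp; the last joint's range is limited). The gripper opens to 87 mm and grips with 3 to 60 N. Pads are 19 mm wide; open, the fingers measure 117 mm over their backs; the gripper's body (75 mm by 190 mm) begins 51 mm behind the grasp point.
Start: joints at [-75.871, 19.091, 2.286, 83.961, -0.768, 76.965, -3.352], TCP at [0.22, 0.611, 0.248] pointing down, gripper open.
Joint ranges: [-147.57, 147.57], [-21.85, 119.76], [-74.77, 79.35], [14.55, 137.4], [-85.83, 265.84], [4.83, 119.75], [-152.11, 152.11]. Speed limits (degrees/s): [127.2, 127.2, 159.86, 159.86, 180, 180, 180].

### API

Orientations are given as [roll, pitch, yaw] about the fixed x, y, z axes, in that order (R = Rz(yaw) Ry(pitch) Rx(roll)).
In Python, from bench import robot gives the robot as it stands.
- The arm moves only by the shell command python3 -m jog 'ROWS' [FORCE]. ROWS is JSON, a list of rows, each an object with "translation": the shift along the tool's x, y, z normalised to -1 to 1, where 1 is 300 mm, a list of three; "turn": the turn, a rotation vector about the tool's x, y, z normalised to -1 to 1, where 1 is 180 degrees, a list of three; "jaw": the closure, from 0 (fully open) to 1 (shut). A call has 1 to 10 rows; each row shifts and turns the commanded pose from where the row before left it, along the tool's axes as they then stand; what a row does not reach is not made up. A row lasts 1/12 s, in which the tool goes at most 41.7 mm and 7.16 degrees, less where a joint would pass 70% of its speed; a pose out of reach is approached as far as the arm can. A call with a number of a shift or a turn outside -1 to 1 is refused whole. A call with a gripper value outside its range is refused whole. The fingers move at their own pace and stop on an object; FORCE is the grip in N (left out, the last holds). Time passes only in rows, so rows that do not move let the fingers close. It gives the time, the measured TCP pose, the force and the opening at its end, in the units of the state.
- robot.get_obs(): the state, without advancing time (a new reading comes with each control period).
- robot.get_image(name): name is "scene" or "top" or "wrist"; returns a dict with "color" (400x640x3 uint8, red, green, blue), "intrinsics" (3x3 intrinsics, pixels), "position" and "attitude" of the camera in the world; the wrist camera has in their place "hand_eye" (4x4, takes a point from camera to tool coordinates, whose origin is the TCP and whose axes are the flange's). Camera axes: x right, y down, z forward; pixel columns grow to the right and rows downward; lengths in m; the calibration is good to about 2 mm. A picture is of the moment at which its call begins: read the wrist's pose just before it. There is no depth.
- robot.hand_in(): hands the job in, once; it reports no verdict.
Trained networks look in the newest picture that a camera, given by its name, has taken for a name from the list of things; names that differ only in an ending like _2 or _b are one class to them, and where a whole thing is asked for, a point or a joint stands for the part that bears it (a point fixed in the world has none). Each returns a list of dicts, best first, with "confidence" (0 to 1); they miss things now and then, are a little off and sometimes report something else, mostly with a low value. They report only what shows in the picture. A call takes as long as a camera call. They do not tell look-alikes from the thing itself.
- robot.spot_in(camera, label): "centre" ([x, y, z] in m, in the coordinates of the camera as it stood for that picture, good to about 4 mm: the middle of the surface that is visible of it).
- robot.silhouettes(camera, label): "pixels" (400x640 bool, what is visible of it).
The state is a dict: "time": time; "joints": joint angles; "joint_vel": joint speeds; "effort": joint torques, N m; "eef_pos": TCP position; "eef_rot": TCP orientation; "wrist_force": force on the tool from outside, world axes, zero at the start; "moment": the same for the moment, N m; "width": opening from 0.0 (shut) to 1.0 (fully open).
Only numpy, scipy, OpenCV 4.12 (cv2) and the standard library are available. Lean on these libraries where they do the work, as an engineer would, in place of code of your own. Each camera call takes 0.05 s, during which the arm holds its last target. There are 200 camera calls.

### The job

Pack the three white snack boxes into the grey tray insert so that all three lie flat on its floor, turning them so that they fit together. Put the two L-shaped boxes in first and the one with the overhanging lid last, and leave the other things on the trolley where they are.

Things in the scene. Friction and masses are not known exactly. Their poses are not given: they have to be found in the camera images.
- tray_floor (a point): Grey rectangular tray insert, fixed. Point: centre of its inner floor, 4 mm above the trolley top; x along its long side, z up. Inside 152 (x) by 128 mm (y); walls 5 mm thick, 16 high, outer flange 10. The boxes fill it with gaps of 3 to 5 mm, axes parallel to the tray's, bar centres at x,y = (14,-38) long L, (14,38) short L, (-50,21) lidded; or all of that turned half round
- long_grip (a point): Long L-shaped white snack box, 20 mm thick, 0.22 kg. Grip bar on top: 44 mm long (x), 20 wide (y), 30 high; pinch across y. Point: the bar's centre, 35 mm above the underside. From it: leg x -86.5 to 58.5, y -22.5 to 14.5 mm; foot at its +x end x 13.5 to 58.5, y 14.5 to 56.5
- short_grip (a point): Short L-shaped white snack box, 20 mm thick, 0.17 kg. Grip bar on top: 44 mm long (x), 20 wide (y), 30 high; pinch across y. Point: the bar's centre, 35 mm above the underside. From it: leg x -36.5 to 58.5, y -14.5 to 22.5 mm; foot at its -x end x -36.5 to 8.5, y -56.5 to -14.5
- lid_grip (a point): Oblong white snack box, 0.16 kg: body 45 (x) by 79 (y) by 24 mm high, lid 65 by 99 by 6 mm overhanging it 10 mm all round, over walls and neighbours, so it can only go in last. Grip bar on top: 44 mm long (x), 20 wide (y), 30 high; pinch across y. Point: the bar's centre, 45 mm above the underside. All centred on it.
- plates: Bystander: stack of two white melamine plates, 170 mm across, 22 mm high, origin at its underside's centre
- sippy: Bystander: glass sippy bottle, 64 mm across, 150 mm tall, origin at its underside's centre
- spoon: Bystander: teal spoon, 140 mm long, lying flat, origin at its middle
- pills: Bystander: pill organiser with seven flap lids, 36 x 160 x 24 mm, long along its y, origin at its underside's centre
- bowl: Bystander: small white bowl, 104 mm across, 42 mm tall, origin at its underside's centre
- cream: Bystander: squat white jar, 60 mm across, 55 mm tall, origin at its underside's centre
Mind the look-alikes: they are no part of the job. What is shaped like the part that bears long_grip but orange is not meant.

How it is judged:
By the outcome, as a careful person would: the job done as asked, in the order asked, and still so for the second after the job is handed in, with the robot touching nothing.
It also fails if it takes over 72 s, if anything falls off the work surface, if the arm or the gripper's body presses on something with over 40 N, if the wrist force passes 120 N, or if a joint passes its speed limit or range.

## Working session

There is one attempt and no reset: what is moved stays moved. The work goes in short steps, Python scripts to look and compute and a shell command to move; the robot and the scene stay as the last step left them, time stands still between calls to the robot, and variables do not carry over. Pictures are saved under pics/ and viewed, about 8 in all and at most 12, crops included, and the job is handed in when it is done.

```bash
mkdir -p pics; ls
cat > h.py <<'E'
import numpy as np, cv2
from scipy.spatial.transform import Rotation as R
from bench import robot
def pose():
    o=robot.get_obs(); return np.array(o['eef_pos']), R.from_euler('xyz',o['eef_rot'],degrees=True).as_matrix()
def cam(name):
    p,r=pose(); im=robot.get_image(name); K=np.array(im['intrinsics'])
    if name=='wrist':
        H=np.array(im['hand_eye']); T=np.eye(4);T[:3,:3]=r;T[:3,3]=p; T=T@H; return im['color'],K,T[:3,3],T[:3,:3]
    a=np.array(im['attitude']); 
    if a.shape!=(3,3): a=R.from_euler('xyz',a,degrees=True).as_matrix() if a.size==3 else None
    return im['color'],K,np.array(im['position']),a
def ray(uv,K,c,A,z):
    d=(np.c_[np.atleast_2d(uv),np.ones(len(np.atleast_2d(uv)))]@np.linalg.inv(K).T)@A.T
    return c+d*((z-c[2])/d[:,2])[:,None]
def proj(P,K,c,A):
    q=(np.atleast_2d(P)-c)@A; return (q/q[:,2:])@K.T
def save(n,c): cv2.imwrite('pics/'+n,cv2.cvtColor(c,cv2.COLOR_RGB2BGR))
E
python3 - <<'E'
from h import *
print(robot.get_obs())
for n in ['scene','top','wrist']:
    im=robot.get_image(n); print(n,{k:np.round(v,4).tolist() for k,v in im.items() if k!='color'})
    c,K,p,A=cam(n); save(n+'0.png',c)
    for l in ['tray_floor','long_grip','short_grip','lid_grip']:
        for d in robot.spot_in(n,l): print(n,l,round(d['confidence'],2),np.round(p+A@np.array(d['centre']),3), proj(p+A@np.array(d['centre']),K,p,A).round()[0,:2])
E
```

```text
pics
{'time': 0.0, 'joints': array([-75.87136512,  19.13225833,   2.28448626,  84.01036164,
        -0.76765006,  76.96424437,  -3.35235918]), 'joint_vel': array([-0.03954472,  0.05666276,  0.04455439,  0.02320869, -0.09239641,
       -0.12295739, -0.01760739]), 'effort': array([ 8.45429668e-05, -6.56377244e+01,  1.33524623e+00, -4.03795981e+01,
       -5.98046067e-02,  4.48362075e-02,  1.52467787e-04]), 'eef_pos': array([0.22019451, 0.61112421, 0.24665952]), 'eef_rot': array([-1.79908592e+02,  6.33072558e-03,  1.60186230e+02]), 'wrist_force': array([-0.18609166,  0.36848783, -0.62290462]), 'moment': array([0.02129591, 0.02143578, 0.00257697]), 'width': 0.9985769540446696}
scene {'intrinsics': [[387.5659, 0.0, 319.2215], [0.0, 387.5659, 201.9878], [0.0, 0.0, 1.0]], 'position': [0.8182, 0.5055, 0.9568], 'attitude': [-147.5514, 0.871, 147.3485]}
scene tray_floor 0.61 [ 0.505 -0.039  0.003] [314. 196.]
scene long_grip 0.86 [ 0.493 -0.332  0.022] [269. 128.]
scene long_grip 0.74 [ 0.3   -0.427  0.023] [304.  89.]
scene long_grip 0.72 [ 0.314 -0.199  0.015] [337. 133.]
scene short_grip 0.
[... 220 characters left out ...]
0, 1.0]], 'position': [0.3132, 0.0273, 1.2887], 'attitude': [-170.4876, -1.1405, -90.4414]}
top tray_floor 0.96 [ 0.504 -0.033  0.005] [331. 205.]
top long_grip 0.81 [ 0.282 -0.441  0.023] [462. 274.]
top long_grip 0.75 [ 0.476 -0.339  0.019] [426. 213.]
top long_grip 0.71 [ 0.308 -0.213  0.02 ] [389. 266.]
top long_grip 0.34 [ 0.692 -0.356  0.023] [428. 148.]
top short_grip 0.79 [0.562 0.315 0.023] [222. 187.]
top lid_grip 0.93 [0.429 0.256 0.031] [239. 228.]
wrist {'intrinsics': [[309.9415, 0.0, 319.1376], [0.0, 309.9415, 203.3066], [0.0, 0.0, 1.0]], 'hand_eye': [[-0.0011, -0.9571, -0.2897, 0.0803], [1.0, -0.0008, -0.0012, 0.0004], [0.0009, -0.2897, 0.9571, -0.1375], [0.0, 0.0, 0.0, 1.0]]}
```

Run:
```python
import cv2
a=cv2.imread('pics/top0.png')[120:320,180:500]; cv2.imwrite('pics/top0c.png',cv2.resize(a,(800,500),interpolation=cv2.INTER_CUBIC))
```

```text
(no output)
```

View pics/top0c.png

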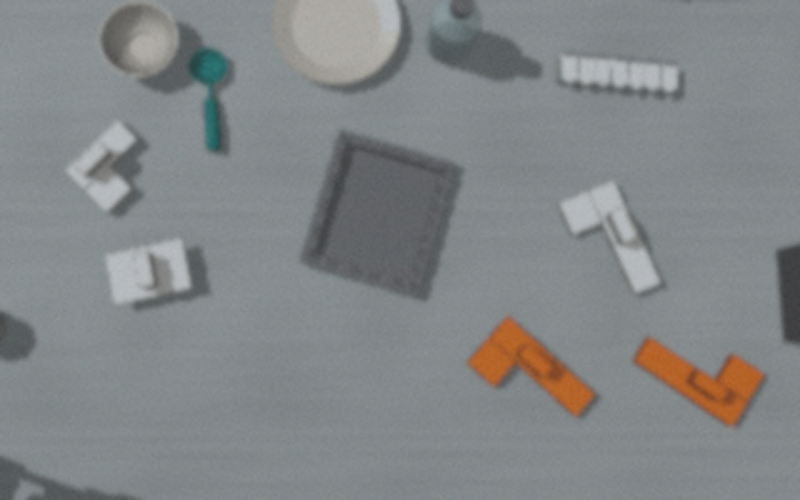

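View pics/scene0.png

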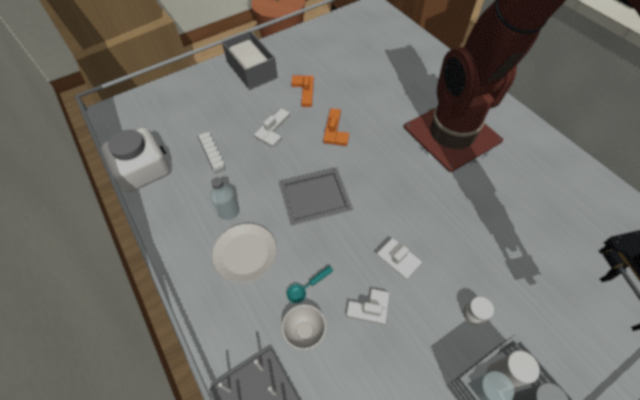

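The top view shows the tray in the middle at crop (382,215). The white long L is on the right at (615,235), the short L at (103,165) and the lidded box at (150,272). Both orange L shapes are look-alikes. Next I fit the poses to the silhouettes.

```bash
cat > fit.py <<'E'
from h import *
from scipy.optimize import minimize
def box(x0,x1,y0,y1,z0,z1): return np.array([[x,y,z] for x in(x0,x1) for y in(y0,y1) for z in(z0,z1)])/1000
BAR=box(-22,22,-10,10,-15,15)
M={'long_grip':(35,[box(-86.5,58.5,-22.5,14.5,-35,-15),box(13.5,58.5,14.5,56.5,-35,-15),BAR]),
 'short_grip':(35,[box(-36.5,58.5,-14.5,22.5,-35,-15),box(-36.5,8.5,-56.5,-14.5,-35,-15),BAR]),
 'lid_grip':(45,[box(-22.5,22.5,-39.5,39.5,-45,-21),box(-32.5,32.5,-49.5,49.5,-21,-15),BAR]),
 'tray_floor':(4,[box(-91,91,-79,79,-4,0),box(-81,81,-69,-64,0,12),box(-81,81,64,69,0,12),box(-81,-76,-69,69,0,12),box(76,81,-69,69,0,12)])}
S=4
def render(name,q,K,c,A,shape=(400,640),off=0,z=None):
    h,ps=M[name]; m=np.zeros((shape[0],shape[1]),np.uint8); z=h/1000 if z is None else z
    Rz=R.from_euler('z',q[2],degrees=True).as_matrix()
    for P in ps:
        u=proj(P@Rz.T+[q[0],q[1],z],K,c,A)[:,:2]
        hull=cv2.convexHull(u.astype(np.float32))[:,0]
        cv2.fillPoly(m,[np.round(hull*16).astype(np.int32)],255,cv2.LINE_AA,4)
    return m/255.
def fit(name,q0,views,yaws=None,z=None):
    # views: list of (mask float,K,c,A)
    def cost(q):
        return sum(np.abs(render(name,q,K,c,A,z=z)-m).sum()/m.sum() for m,K,c,A in views)/len(views)
    best=None
    for y in (yaws if yaws is not None else [q0[2]]):
        f=lambda d:cost([q0[0]+d[0],q0[1]+d[1],y+d[2]*1000])
        sx=np.array([[0,0,0],[.01,0,0],[0,.01,0],[0,0,.012]])
        r=minimize(f,[0,0,0],method='Nelder-Mead',options=dict(initial_simplex=sx,xatol=5e-5,fatol=1e-5,maxiter=150))
        q=np.array([q0[0]+r.x[0],q0[1]+r.x[1],y+r.x[2]*1000])
        if best is None or r.fun<best[0]: best=(r.fun,q)
    return best
def sil(cam_,name,near):
    c,K,p,A=cam(cam_); l=robot.silhouettes(cam_,name); u=proj([near[0],near[1],.02],K,p,A)[0,:2]
    l=[d for d in l if d['pixels'].any()]
    l.sort(key=lambda d:np.linalg.norm(np.argwhere(d['pixels']).mean(0)[::-1]-u))
    return c,K,p,A,(l[0]['pixels'].astype(float) if l else None)
E
python3 - <<'E'
from fit import *
for n,near in [('tray_floor',(.504,-.035)),('long_grip',(.485,-.335)),('short_grip',(.565,.317)),('lid_grip',(.43,.258))]:
    V=[]
    for cm in ['top','scene']:
        c,K,p,A=cam(cm)
        if n=='tray_floor':
            hsv=c.astype(int).mean(2); m=(hsv<118).astype(np.uint8); u=proj([*near,0],K,p,A)[0,:2]
            w=np.zeros_like(m); cv2.circle(w,tuple(int(x) for x in u),48,1,-1); m=m*w
            m=cv2.morphologyEx(m,cv2.MORPH_CLOSE,np.ones((5,5)))
            k,L,st,_=cv2.connectedComponentsWithStats(m); m=(L==L[int(u[1]),int(u[0])]).astype(float)
        else: c,K,p,A,m=sil(cm,n,near)
        if m is None: print(n,cm,'none'); continue
        u=np.argwhere(m).mean(0)[::-1]; print(n,cm,int(m.sum()),u.round())
        V.append((m,K,p,A))
    ys=range(-180,180,30)
    for v in [[x] for x in V]+[V]:
        f,q=fit(n,near,v,ys); print('  ',round(f,3),q.round(4))
E
```

```text
tray_floor top 3024 [333. 206.]
tray_floor scene 2805 [314. 196.]
   0.074 [ 5.042000e-01 -3.940000e-02 -1.967698e+02]
   0.043 [  0.5012  -0.0434 -16.5569]
   0.06 [ 5.015000e-01 -4.340000e-02 -1.964471e+02]
long_grip top 726 [424. 213.]
long_grip scene 410 [305.  88.]
   0.181 [ 0.4825 -0.3406 25.0063]
   1.0 [  0.9309  -1.6893 106.9413]
   1.55 [ 0.4831 -0.3406 26.1263]
short_grip top 531 [221. 187.]
short_grip scene 1022 [370. 308.]
   0.162 [  0.5722   0.3304 -43.9155]
   0.076 [  0.5715   0.328  -45.8253]
   0.129 [  0.572    0.3283 -44.5473]
lid_grip top 666 [239. 229.]
lid_grip scene 863 [400. 258.]
   0.096 [   0.4286    0.2571 -170.7281]
   0.162 [   0.4271    0.2585 -171.9578]
   0.135 [   0.4279    0.2575 -170.9965]
```

Poses agree between cameras: the tray is at about (0.502,-0.042) with yaw -16.5°. The boxes need no half-turn relative to it. I start with the short L, which is nearest the arm, then do the long L and the lidded box.

```bash
cat > go.py <<'E'
import sys; from h import *
def plan(x,y,z,yaw):
    p,r=pose(); cy=np.degrees(np.arctan2(r[1,0],r[0,0])); d=(cy-yaw+180)%360-180
    n=int(np.ceil(abs(d)/7)) or 1; print('turn z total %.4f = %d x %.4f'%(d/180,n,d/180/n))
    r2=R.from_euler('z',yaw,degrees=True).as_matrix()@np.diag([1,-1,-1.])
    t=r2.T@(np.array([x,y,z])-p)/.3; n=int(np.ceil(np.linalg.norm(t)/.13)) or 1
    print('trans after',t.round(4),'= %d x'%n,(t/n).round(4)); print('trans now',(r.T@(np.array([x,y,z])-p)/.3).round(4))
    e=R.from_matrix(r2.T@r); tilt=r.T@np.array([0,0,-1.]); print('at',p.round(4),round(cy,2),'tilt',tilt.round(4),'j',np.round(robot.get_obs()['joints'],1))
if __name__=='__main__': plan(*map(float,sys.argv[1:]))
E
python3 go.py .572 .329 .16 135.5
```

```text
turn z total 0.1371 = 4 x 0.0343
trans after [-1.4961  0.15    0.2918] = 12 x [-0.1247  0.0125  0.0243]
trans now [-1.422  -0.4885  0.2918]
at [0.2203 0.6115 0.2475] 160.19 tilt [-0.e+00  1.e-04  1.e+00] j [-75.9  19.1   2.3  84.   -0.8  77.   -3.4]
```

```bash
python3 -m jog '[{"translation":[0,0,0],"turn":[0,0,0.0343],"jaw":0},{"translation":[0,0,0],"turn":[0,0,0.0343],"jaw":0},{"translation":[0,0,0],"turn":[0,0,0.0343],"jaw":0},{"translation":[0,0,0],"turn":[0,0,0.0343],"jaw":0},{"translation":[-0.125,0.0125,0],"turn":[0,0,0],"jaw":0},{"translation":[-0.125,0.0125,0],"turn":[0,0,0],"jaw":0},{"translation":[-0.125,0.0125,0],"turn":[0,0,0],"jaw":0},{"translation":[-0.125,0.0125,0],"turn":[0,0,0],"jaw":0},{"translation":[-0.125,0.0125,0],"turn":[0,0,0],"jaw":0},{"translation":[-0.125,0.0125,0],"turn":[0,0,0],"jaw":0}]' 30
python3 -m jog '[{"translation":[-0.125,0.0125,0],"turn":[0,0,0],"jaw":0},{"translation":[-0.125,0.0125,0],"turn":[0,0,0],"jaw":0},{"translation":[-0.125,0.0125,0],"turn":[0,0,0],"jaw":0},{"translation":[-0.125,0.0125,0.0],"turn":[0,0,0],"jaw":0},{"translation":[-0.125,0.0125,0],"turn":[0,0,0],"jaw":0},{"translation":[-0.12,0.0125,0],"turn":[0,0,0],"jaw":0},{"translation":[0,0,0.1],"turn":[0,0,0],"jaw":0},{"translation":[0,0,0.1],"turn":[0,0,0],"jaw":0},{"translation":[0,0,0.09],"turn":[0,0,0],"jaw":0},{"translation":[0,0,0],"turn":[0,0,0],"jaw":0}]'
cat > wl.py <<'E'
import sys; from fit import *
n,x,y,yaw,png=sys.argv[1],*map(float,sys.argv[2:5]),sys.argv[5]
c,K,p,A,m=sil('wrist',n,(x,y)); v=c.copy()
if m is None: print('no sil')
else:
    f,q=fit(n,(x,y),[(m,K,p,A)],[yaw-8,yaw,yaw+8]); print(round(f,3),q.round(4))
    e=(render(n,q,K,p,A)>.5).astype(np.uint8); cs,_=cv2.findContours(e,cv2.RETR_LIST,cv2.CHAIN_APPROX_NONE); cv2.drawContours(v,cs,-1,(255,0,0),1)
save(png,v)
E
python3 wl.py short_grip .572 .328 -44.5 w1.png; python3 go.py .572 .329 .16 135.5
```

```text
time: 2.73
eef_pos: [0.3978, 0.4685, 0.2478]
eef_rot: [180.0, -0.0, 135.5]
wrist_force: [0.7, 0.3, 0.3]
width: 1.0
time: 3.57
eef_pos: [0.5691, 0.3276, 0.1546]
eef_rot: [-179.5, -0.1, 135.5]
wrist_force: [-1.4, -1.2, -1.8]
width: 1.0
0.054 [  0.5735   0.329  -44.5068]
turn z total -0.0000 = 1 x -0.0000
trans after [-0.0018  0.0013  0.0016] = 1 x [-0.0018  0.0013  0.0016]
trans now [-0.0018  0.0013  0.0016]
at [0.5713 0.3291 0.1605] 135.5 tilt [-2.0e-04  1.6e-03  1.0e+00] j [-47.3  23.9  17.8  89.3  -7.7  68.1  17.4]
```

View pics/w1.png

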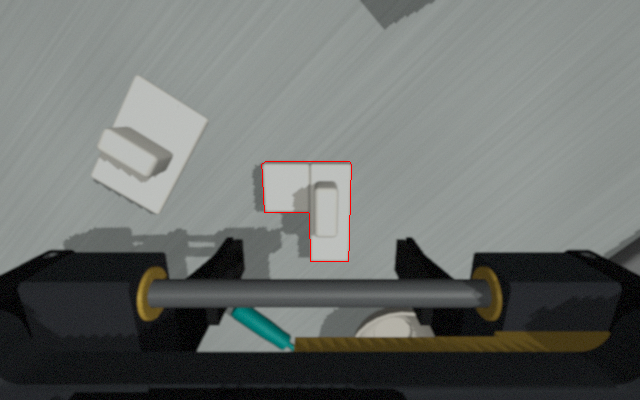

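```bash
python3 -m jog '[{"translation":[-0.005,0.005,0.08],"turn":[0,0,0],"jaw":0},{"translation":[0,0,0.08],"turn":[0,0,0],"jaw":0},{"translation":[0,0,0.08],"turn":[0,0,0],"jaw":0},{"translation":[0,0,0.06],"turn":[0,0,0],"jaw":0.2},{"translation":[0,0,0.045],"turn":[0,0,0],"jaw":0.4},{"translation":[0,0,0.03],"turn":[0,0,0],"jaw":0.5},{"translation":[0,0,0],"turn":[0,0,0],"jaw":0.6},{"translation":[0,0,0],"turn":[0,0,0],"jaw":0.6}]' 30; python3 go.py .5735 .329 .048 135.5
python3 -m jog '[{"translation":[0,0,0],"turn":[0,0,0],"jaw":1},{"translation":[0,0,0],"turn":[0,0,0],"jaw":1},{"translation":[0,0,0],"turn":[0,0,0],"jaw":1},{"translation":[0,0,0],"turn":[0,0,0],"jaw":1},{"translation":[0,0,0],"turn":[0,0,0],"jaw":1},{"translation":[0,0,0],"turn":[0,0,0],"jaw":1},{"translation":[0,0,0],"turn":[0,0,0],"jaw":1}]' 30; python3 go.py .5735 .329 .048 135.5
```

```text
time: 4.33
eef_pos: [0.5744, 0.3296, 0.0492]
eef_rot: [179.9, 0.0, 135.5]
wrist_force: [-0.0, -0.6, 0.1]
width: 0.708
turn z total -0.0000 = 1 x -0.0000
trans after [ 0.0009 -0.0036  0.0041] = 1 x [ 0.0009 -0.0036  0.0041]
trans now [ 0.0009 -0.0036  0.0041]
at [0.5744 0.3296 0.0492] 135.49 tilt [ 3.0e-04 -1.2e-03  1.0e+00] j [-46.1  30.4  16.4  94.2  -9.8  56.8  19.1]
time: 4.92
eef_pos: [0.5738, 0.3292, 0.0482]
eef_rot: [180.0, 0.0, 135.5]
wrist_force: [0.3, -0.1, 1.4]
width: 0.229
turn z total -0.0001 = 1 x -0.0001
trans after [ 0.0004 -0.0012  0.0006] = 1 x [ 0.0004 -0.0012  0.0006]
trans now [ 0.0004 -0.0012  0.0006]
at [0.5738 0.3292 0.0482] 135.49 tilt [ 0. -0.  1.] j [-46.1  30.4  16.4  94.3  -9.8  56.7  19.1]
```

```bash
python3 -m jog '[{"translation":[0,0,-0.08],"turn":[0,0,0],"jaw":1},{"translation":[0,0,-0.12],"turn":[0,0,0],"jaw":1},{"translation":[0,0,-0.12],"turn":[0,0,0],"jaw":1},{"translation":[0,0,-0.12],"turn":[0,0,0],"jaw":1},{"translation":[0,0,-0.12],"turn":[0,0,0],"jaw":1},{"translation":[0,0,0],"turn":[0,0,-0.0389],"jaw":1},{"translation":[0,0,0],"turn":[0,0,-0.0389],"jaw":1},{"translation":[0,0,0],"turn":[0,0,-0.0389],"jaw":1},{"translation":[0,0,0],"turn":[0,0,-0.0389],"jaw":1},{"translation":[0,0,0],"turn":[0,0,0],"jaw":1}]'; python3 go.py .57 -.06 .22 163.5
```

```text
time: 5.75
eef_pos: [0.5736, 0.3289, 0.2156]
eef_rot: [-180.0, -0.0, 163.8]
wrist_force: [0.2, -0.6, -1.5]
width: 0.224
turn z total 0.0018 = 1 x 0.0018
trans after [-0.3567 -1.2464 -0.0145] = 10 x [-0.0357 -0.1246 -0.0015]
trans now [-0.3496 -1.2484 -0.014 ]
at [0.5736 0.3289 0.2156] 163.83 tilt [-6.e-04  6.e-04  1.e+00] j [-44.1  21.6  13.8  85.2  -5.2  73.9  44. ]
```

```bash
python3 -m jog '[{"translation":[-0.0357,-0.1246,-0.0015],"turn":[0,0,0.0018],"jaw":1},{"translation":[-0.0357,-0.1246,-0.0015],"turn":[0,0,0],"jaw":1},{"translation":[-0.0357,-0.1246,-0.0015],"turn":[0,0,0],"jaw":1},{"translation":[-0.0357,-0.1246,-0.0015],"turn":[0,0,0],"jaw":1},{"translation":[-0.0357,-0.1246,-0.0015],"turn":[0,0,0],"jaw":1},{"translation":[-0.0357,-0.1246,-0.0015],"turn":[0,0,0],"jaw":1},{"translation":[-0.0357,-0.1246,-0.0015],"turn":[0,0,0],"jaw":1},{"translation":[-0.0357,-0.1246,-0.0015],"turn":[0,0,0],"jaw":1},{"translation":[-0.0357,-0.1246,-0.0015],"turn":[0,0,0],"jaw":1},{"translation":[-0.0357,-0.1246,-0.0015],"turn":[0,0,0],"jaw":1}]'
python3 -m jog '[{"translation":[0,0,0],"turn":[0,0,0],"jaw":1},{"translation":[0,0,0],"turn":[0,0,0],"jaw":1},{"translation":[0,0,0],"turn":[0,0,0],"jaw":1}]'; python3 go.py .57 -.06 .22 163.5
python3 - <<'E'
from fit import *
c,K,p,A=cam('wrist'); v=c.copy()
def draw(q):
    Rz=R.from_euler('z',q[2],degrees=True).as_matrix()
    for (a,b,z,col) in [(91,79,-4,(255,0,0)),(81,69,12,(0,255,0)),(76,64,12,(0,0,255)),(76,64,0,(255,255,0))]:
        P=np.array([[-a,-b,z],[a,-b,z],[a,b,z],[-a,b,z]])/1000@Rz.T+[q[0],q[1],.004]
        cv2.polylines(v,[np.round(proj(P,K,p,A)[:,:2]*16).astype(np.int32)],True,col,1,cv2.LINE_AA,4)
draw([.502,-.0425,-16.5]); save('w2.png',v); np.savez('w2.npz',c=c,K=K,p=p,A=A)
E
```

```text
time: 6.58
eef_pos: [0.5678, -0.0615, 0.2205]
eef_rot: [180.0, -0.0, 162.9]
wrist_force: [0.3, -0.2, -2.7]
width: 0.227
time: 6.83
eef_pos: [0.5682, -0.0592, 0.2203]
eef_rot: [180.0, -0.0, 163.0]
wrist_force: [0.5, 0.6, -2.5]
width: 0.228
turn z total -0.0028 = 1 x -0.0028
trans after [-0.0065 -0.001   0.0011] = 1 x [-0.0065 -0.001   0.0011]
trans now [-0.0065 -0.0009  0.0011]
at [ 0.5682 -0.0592  0.2203] 162.99 tilt [-6.e-04 -5.e-04  1.e+00] j [-20.8  11.2  25.6  98.4  -5.1  71.5  79. ]
```

View pics/w2.png

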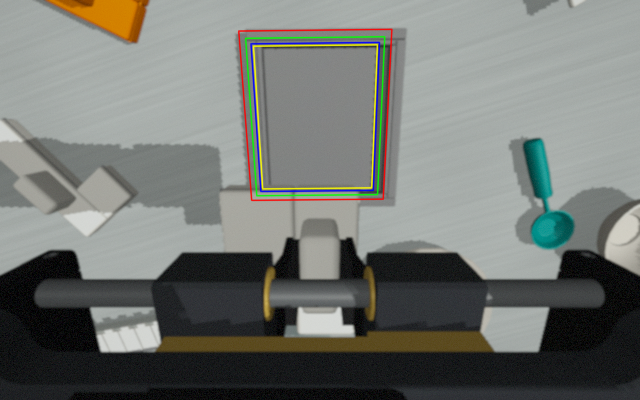

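Run:
```python
import numpy as np,cv2
c=np.load('w2.npz')['c']; a=c[15:215,220:420,::-1].astype(float); a=np.clip((a-70)*2,0,255).astype(np.uint8)
cv2.imwrite('pics/w2c.png',cv2.resize(a,(600,600),interpolation=cv2.INTER_CUBIC))
g=c.mean(2); print(g[115:120,235:265].mean(0).round().astype(int)); print(g[115:120,365:420].mean(0).round().astype(int)); print(g[20:60,315:325].mean(1).round().astype(int)); print(g[175:192,300:310].mean(1).round().astype(int),g[180:215,372:378].mean(1).round().astype(int))
```

```text
[169 168 168 168 164 155 139 124 118 119 118 119 119 120 119 115 117 125
 130 132 132 132 133 132 125 118 118 127 130 122]
[133 132 132 132 133 132 131 121 106  95  90  90  90  90  90  90  90  89
  85  72  62  67  96 119 133 131 120 113 124 131 132 133 133 135 136 144
 157 167 169 170 170 171 171 171 171 170 170 170 171 170 170 170 169 171
 171]
[169 170 169 169 168 168 168 165 155 138 132 131 132 131 131 132 131 128
 119 108 111 126 130 126 110  81  58  72 105 126 133 134 133 133 132 133
 133 133 133 133]
[130 130 130 130 129 129 130 129 128 124 117 112 109 100 100 116 134] [ 89  91  90  89  89  89  89  89  89  87  81  68  67  89 117 129 126 116
 115 125 131 132 130 130 130 136 150 166 173 174 173 172 172 172 172]
```

View pics/w2c.png

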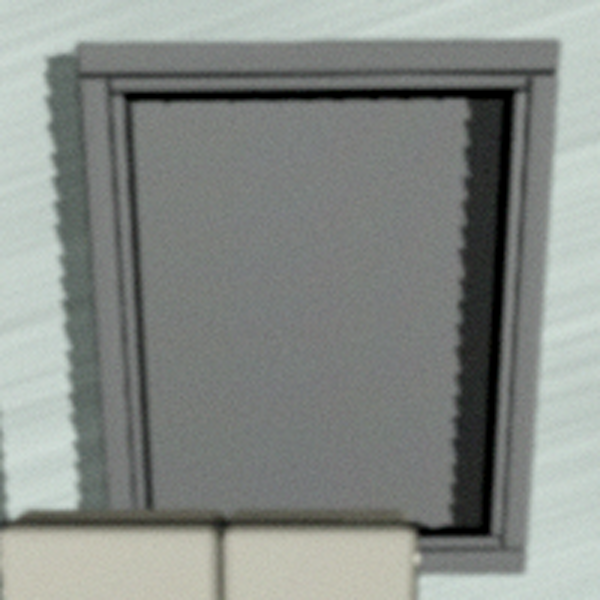

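```bash
cat > tray.py <<'E'
from h import *
from scipy.optimize import least_squares
D=np.load('w2.npz'); c,K,p,A=D['c'],D['K'],D['p'],D['A']; g=cv2.GaussianBlur(c.mean(2),(0,0),.7)
def dip(prof,i0):
    # local minimum nearest i0
    i=min((j for j in range(1,len(prof)-1) if prof[j]<=prof[j-1] and prof[j]<prof[j+1]),key=lambda j:abs(j-i0))
    a,b,d=prof[i-1],prof[i],prof[i+1]; return i+.5*(a-d)/(a-2*b+d)
side=[]
sm=lambda r:g[r-2:r+3].mean(0); smc=lambda q:g[:,q-2:q+3].mean(1)
for r in range(55,170,5):
    l=252+(r-15)*0.07; # rough
    pl=sm(r); x=dip(pl[:300],256.5+(r-45)*(260-256)/72); y=dip(pl,397-(r-45)*5/72.); side+=[(x,r,'L'),(y,r,'R')]
for q in range(265,385,6): side.append((q,dip(smc(q)[:60],39.),'T'))
for q in range(362,384,3): side.append((q,180+dip(smc(q)[180:215],17.5),'B'))
U=np.array([s[:2] for s in side],float); S=np.array([s[2] for s in side])
print([tuple(np.round(s[:2],1))+(s[2],) for s in side[::5]])
def res(q,z=None):
    W=ray(U,K,p,A,q[3] if z is None else z); t=np.radians(q[2]); d=W[:,:2]-q[:2]
    X=d@[np.cos(t),np.sin(t)]; Y=d@[-np.sin(t),np.cos(t)]
    # tool yaw 163: image right=+tool y= tray +y ; image up=+tool x = tray -x
    return 1000*np.where(S=='L',Y+.069,np.where(S=='R',Y-.069,np.where(S=='T',X+.081,X-.081)))
for z in (None,.004,.016,.020):
    f=least_squares(lambda q:res(q,z),[.504,-.035,-16.5,.01],loss='soft_l1',x_scale=[.01,.01,1,.01]); e=f.fun
    e=res(f.x,z); print(z,f.x.round(4),'rms by side',{s:(round(e[S==s].mean(),2),round(e[S==s].std(),2)) for s in 'LRTB'})
E
python3 tray.py
```

```text
[(np.float64(256.6), np.float64(55.0), 'L'), (np.float64(395.0), np.float64(65.0), 'R'), (np.float64(258.1), np.float64(80.0), 'L'), (np.float64(393.3), np.float64(90.0), 'R'), (np.float64(259.7), np.float64(105.0), 'L'), (np.float64(392.0), np.float64(115.0), 'R'), (np.float64(261.1), np.float64(130.0), 'L'), (np.float64(390.3), np.float64(140.0), 'R'), (np.float64(262.9), np.float64(155.0), 'L'), (np.float64(389.0), np.float64(165.0), 'R'), (np.float64(289.0), np.float64(39.5), 'T'), (np.float64(319.0), np.float64(39.3), 'T'), (np.float64(349.0), np.float64(38.8), 'T'), (np.float64(379.0), np.float64(38.7), 'T'), (np.float64(374.0), np.float64(197.6), 'B')]
None [  0.5078  -0.0328 -16.584    0.0201] rms by side {'L': (np.float64(0.0), np.float64(0.09)), 'R': (np.float64(-0.0), np.float64(0.11)), 'T': (np.float64(-0.0), np.float64(0.08)), 'B': (np.float64(0.01), np.float64(0.06))}
0.004 [ 5.06200e-01 -3.25000e-02 -1.93919e+01  1.00000e-02] rms by side {'L': (np.float64(-3.31), np.float64(1.74)), 'R': (np.float64(3.13), np.float64(1.64)), 'T': (np.float64(-1.28), np.float64(1.78)), 'B': (np.float64(3.35), np.float64(0.45))}
0.016 [ 5.07400e-01 -3.27000e-02 -1.70276e+01  1.00000e-02] rms by side {'L': (np.float64(-0.85), np.float64(0.3)), 'R': (np.float64(0.81), np.float64(0.22)), 'T': (np.float64(-0.36), np.float64(0.31)), 'B': (np.float64(1.16), np.float64(0.11))}
0.02 [ 5.07800e-01 -3.28000e-02 -1.65902e+01  1.00000e-02] rms by side {'L': (np.float64(-0.01), np.float64(0.09)), 'R': (np.float64(0.01), np.float64(0.11)), 'T': (np.float64(-0.01), np.float64(0.08)), 'B': (np.float64(0.03), np.float64(0.06))}
```

Run:
```python
from h import *
D=np.load('w2.npz'); c,K,p,A=D['c'],D['K'],D['p'],D['A']
P=np.array([[-36.5,-56.5,-15],[-36.5,-14.5,-15],[-36.5,22.5,-15]])/1000
Rz=R.from_euler('z',-17.01,degrees=True).as_matrix()
for k in [0,.001]: print(proj(P@Rz.T+[.5682+k*Rz[0,1],-.0592+k*Rz[1,1],.2071],K,p,A)[:,:2].round(1))
g=c.mean(2).round().astype(int); print(g[205:215,214:228].mean(0).round()); print(g[205:215,288:300].mean(0).round()); print(g[203:213,352:366].mean(0).round()); print(g[180:200,240:280].mean(1).round())
```

```text
[[216.4 192.3]
 [292.4 192.2]
 [359.3 192.2]]
[[218.2 192.3]
 [294.2 192.2]
 [361.1 192.2]]
[120. 119. 119. 120. 120. 126. 140. 155. 162. 165. 165. 165. 165. 165.]
[164. 161. 155. 146. 133. 124. 131. 149. 158. 162. 164. 165.]
[164. 164. 164. 161. 154. 145. 140. 145. 153. 157. 158. 158. 158. 158.]
[131. 131. 130. 129. 126. 118. 114. 110. 101. 100. 117. 134. 149. 159.
 163. 164. 164. 165. 165. 165.]
```

```bash
python3 go.py .5321 -.0004 .09 163.416
```

```text
turn z total -0.0016 = 1 x -0.0016
trans after [0.1708 0.1502 0.4343] = 4 x [0.0427 0.0376 0.1086]
trans now [0.1713 0.1492 0.4345]
at [ 0.5684 -0.0582  0.2203] 163.13 tilt [-6.e-04 -5.e-04  1.e+00] j [-20.8  11.2  25.5  98.4  -5.1  71.5  79. ]
```

```bash
python3 -m jog '[{"translation":[0.0855,0.075,0],"turn":[0,0,-0.0016],"jaw":1},{"translation":[0.0855,0.075,0],"turn":[0,0,0],"jaw":1},{"translation":[0,0,0.1],"turn":[0,0,0],"jaw":1},{"translation":[0,0,0.1],"turn":[0,0,0],"jaw":1},{"translation":[0,0,0.1],"turn":[0,0,0],"jaw":1},{"translation":[0,0,0.09],"turn":[0,0,0],"jaw":1},{"translation":[0,0,0.045],"turn":[0,0,0],"jaw":1},{"translation":[0,0,0],"turn":[0,0,0],"jaw":1},{"translation":[0,0,0],"turn":[0,0,0],"jaw":1},{"translation":[0,0,0],"turn":[0,0,0],"jaw":1}]'; python3 go.py .5321 -.0004 .09 163.416
python3 - <<'E'
from h import *
p,r=pose(); t=r.T@(p-p); c,K,cp,A=cam('wrist'); save('w3.png',c)
E
```

```text
time: 7.72
eef_pos: [0.533, -0.0009, 0.0912]
eef_rot: [180.0, 0.1, 163.5]
wrist_force: [1.1, -0.4, -1.2]
width: 0.228
turn z total 0.0005 = 1 x 0.0005
trans after [0.0032 0.0008 0.004 ] = 1 x [0.0032 0.0008 0.004 ]
trans now [0.0032 0.0008 0.004 ]
at [ 0.533  -0.0009  0.0912] 163.5 tilt [ 1.3e-03 -7.0e-04  1.0e+00] j [-24.4  14.1  22.4 111.4  -6.5  55.6  74.5]
```

View pics/w3.png

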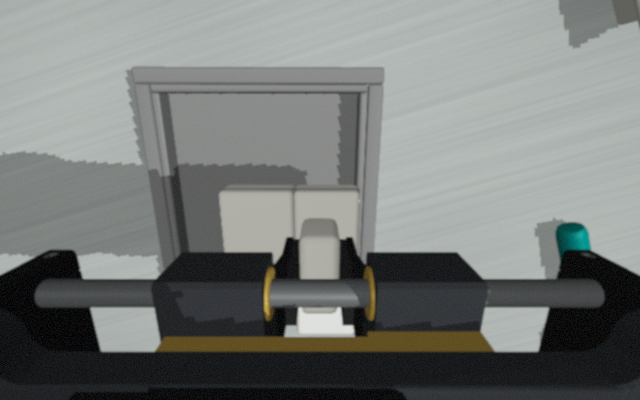

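```bash
python3 -m jog '[{"translation":[0.003,0.001,0.02],"turn":[0,0,0.0005],"jaw":1},{"translation":[0,0,0.025],"turn":[0,0,0],"jaw":1},{"translation":[0,0,0.025],"turn":[0,0,0],"jaw":1},{"translation":[0,0,0.025],"turn":[0,0,0],"jaw":1},{"translation":[0,0,0],"turn":[0,0,0],"jaw":1},{"translation":[0,0,0],"turn":[0,0,0],"jaw":1}]'; python3 go.py .5321 -.0004 .052 163.416
python3 -m jog '[{"translation":[0,0,0.015],"turn":[0,0,0],"jaw":1},{"translation":[0,0,0.015],"turn":[0,0,0],"jaw":1},{"translation":[0,0,0],"turn":[0,0,0],"jaw":1},{"translation":[0,0,0],"turn":[0,0,0],"jaw":1}]'; python3 go.py .5321 -.0004 .052 163.416
```

```text
time: 8.27
eef_pos: [0.5308, -0.0014, 0.0608]
eef_rot: [-180.0, -0.1, 163.4]
wrist_force: [0.1, 0.6, -2.0]
width: 0.224
turn z total -0.0003 = 1 x -0.0003
trans after [-0.0031  0.0044  0.0294] = 1 x [-0.0031  0.0044  0.0294]
trans now [-0.0032  0.0044  0.0294]
at [ 0.5308 -0.0014  0.0608] 163.36 tilt [-1.3e-03  8.0e-04  1.0e+00] j [-23.9  16.4  22.  112.9  -7.7  52.2  75.4]
time: 8.6
eef_pos: [0.5312, -0.0013, 0.0524]
eef_rot: [-180.0, -0.0, 163.4]
wrist_force: [-0.6, 1.0, -2.3]
width: 0.226
turn z total -0.0002 = 1 x -0.0002
trans after [-0.0019  0.0036  0.0013] = 1 x [-0.0019  0.0036  0.0013]
trans now [-0.0019  0.0036  0.0013]
at [ 0.5312 -0.0013  0.0524] 163.37 tilt [-3.e-04  2.e-04  1.e+00] j [-23.7  17.1  21.8 113.2  -8.1  51.1  75.7]
```

```bash
python3 -m jog '[{"translation":[-0.002,0.004,0.003],"turn":[0,0,0],"jaw":1},{"translation":[0,0,0.002],"turn":[0,0,0],"jaw":1},{"translation":[0,0,0],"turn":[0,0,0],"jaw":1}]'; python3 go.py .5321 -.0004 .052 163.416
python3 -m jog '[{"translation":[0,0,0],"turn":[0,0,0],"jaw":0.5},{"translation":[0,0,0],"turn":[0,0,0],"jaw":0.4},{"translation":[0,0,0],"turn":[0,0,0],"jaw":0.4},{"translation":[0,0,0],"turn":[0,0,0],"jaw":0.4},{"translation":[0,0,-0.03],"turn":[0,0,0],"jaw":0.3},{"translation":[0,0,-0.08],"turn":[0,0,0],"jaw":0.2},{"translation":[0,0,-0.12],"turn":[0,0,0],"jaw":0},{"translation":[0,0,-0.12],"turn":[0,0,0],"jaw":0},{"translation":[0,0,-0.12],"turn":[0,0,0],"jaw":0},{"translation":[0,0,-0.1],"turn":[0,0,0],"jaw":0}]'; 
python3 go.py .4825 -.3406 .22 25.5
```

```text
time: 8.85
eef_pos: [0.5318, -0.0009, 0.052]
eef_rot: [-180.0, -0.1, 163.3]
wrist_force: [-8.6, -2.9, 13.4]
width: 0.231
turn z total -0.0005 = 1 x -0.0005
trans after [-0.0004  0.0019  0.0001] = 1 x [-0.0004  0.0019  0.0001]
trans now [-0.0004  0.0019  0.0001]
at [ 0.5318 -0.0009  0.052 ] 163.33 tilt [-1.1e-03  5.0e-04  1.0e+00] j [-23.7  17.3  21.8 113.1  -8.1  51.2  75.7]
time: 9.68
eef_pos: [0.5325, -0.0005, 0.2255]
eef_rot: [180.0, 0.1, 163.3]
wrist_force: [0.3, -0.2, 0.5]
width: 0.899
turn z total 0.7658 = 20 x 0.0383
trans after [-0.6384  0.9514  0.0183] = 9 x [-0.0709  0.1057  0.002 ]
trans now [-0.1652 -1.1338  0.0176]
at [ 5.325e-01 -5.000e-04  2.255e-01] 163.34 tilt [ 2.e-03 -9.e-04  1.e+00] j [-26.3   5.9  23.3 103.2  -2.5  71.3  71. ]
```

```bash
python3 - <<'E'
from fit import *
c,K,p,A,m=sil('wrist','short_grip',(.532,-.0004))
f,q=fit('short_grip',(.532,-.0004),[(m,K,p,A)],[-16.5],z=.039); print(f,q.round(4))
E
T='{"translation":[0,0,0],"turn":[0,0,0.0383],"jaw":0}'
python3 -m jog '[{"translation":[0,0,0],"turn":[0,0,0.0383],"jaw":0},{"translation":[0,0,0],"turn":[0,0,0.0383],"jaw":0},{"translation":[0,0,0],"turn":[0,0,0.0383],"jaw":0},{"translation":[0,0,0],"turn":[0,0,0.0383],"jaw":0},{"translation":[0,0,0],"turn":[0,0,0.0383],"jaw":0},{"translation":[0,0,0],"turn":[0,0,0.0383],"jaw":0},{"translation":[0,0,0],"turn":[0,0,0.0383],"jaw":0},{"translation":[0,0,0],"turn":[0,0,0.0383],"jaw":0},{"translation":[0,0,0],"turn":[0,0,0.0383],"jaw":0},{"translation":[0,0,0],"turn":[0,0,0.0383],"jaw":0}]'
python3 -m jog '[{"translation":[0,0,0],"turn":[0,0,0.0383],"jaw":0},{"translation":[0,0,0],"turn":[0,0,0.0383],"jaw":0},{"translation":[0,0,0],"turn":[0,0,0.0383],"jaw":0},{"translation":[0,0,0],"turn":[0,0,0.0383],"jaw":0},{"translation":[0,0,0],"turn":[0,0,0.0383],"jaw":0},{"translation":[0,0,0],"turn":[0,0,0.0383],"jaw":0},{"translation":[0,0,0],"turn":[0,0,0.0383],"jaw":0},{"translation":[0,0,0],"turn":[0,0,0.0383],"jaw":0},{"translation":[0,0,0],"turn":[0,0,0.0383],"jaw":0},{"translation":[0,0,0],"turn":[0,0,0.0383],"jaw":0}]'
python3 go.py .4825 -.3406 .16 25.5
```

```text
0.05827144162888861 [ 5.3230e-01 -3.0000e-04 -1.6636e+01]
time: 10.62
eef_pos: [0.532, -0.0003, 0.222]
eef_rot: [-180.0, 0.0, 94.1]
wrist_force: [-0.3, 0.3, 0.7]
width: 1.0
time: 11.45
eef_pos: [0.532, -0.0003, 0.222]
eef_rot: [-180.0, 0.0, 25.1]
wrist_force: [0.4, -0.3, 0.3]
width: 0.999
turn z total -0.0019 = 1 x -0.0019
trans after [-0.6374  0.9528  0.2066] = 9 x [-0.0708  0.1059  0.023 ]
trans now [-0.6315  0.9567  0.2068]
at [ 5.32e-01 -3.00e-04  2.22e-01] 25.15 tilt [4.e-04 0.e+00 1.e+00] j [-34.1   6.2  31.8 103.7  -3.5  71.  -66.2]
```

The short L sits on target: fitted at (0.5323,-0.0003) with yaw -16.64, against a target of (0.5321,-0.0004). Next is the long L.

```bash
python3 -m jog '[{"translation":[-0.0708,0.1059,0.0],"turn":[0,0,-0.0019],"jaw":0},{"translation":[-0.0708,0.1059,0],"turn":[0,0,0],"jaw":0},{"translation":[-0.0708,0.1059,0],"turn":[0,0,0],"jaw":0},{"translation":[-0.0708,0.1059,0],"turn":[0,0,0],"jaw":0},{"translation":[-0.0708,0.1059,0],"turn":[0,0,0],"jaw":0},{"translation":[-0.0708,0.1059,0.04],"turn":[0,0,0],"jaw":0},{"translation":[-0.0708,0.1059,0.06],"turn":[0,0,0],"jaw":0},{"translation":[-0.0708,0.1059,0.06],"turn":[0,0,0],"jaw":0},{"translation":[-0.0708,0.1059,0.046],"turn":[0,0,0],"jaw":0}]'
python3 -m jog '[{"translation":[0,0,0],"turn":[0,0,0],"jaw":0},{"translation":[0,0,0],"turn":[0,0,0],"jaw":0}]'
python3 wl.py long_grip .4825 -.3406 25.5 w4.png; python3 go.py .4825 -.3406 .048 25.5
```

```text
time: 12.2
eef_pos: [0.484, -0.341, 0.1596]
eef_rot: [-180.0, 0.0, 25.9]
wrist_force: [0.6, 0.1, 0.6]
width: 1.002
time: 12.37
eef_pos: [0.4825, -0.3424, 0.1596]
eef_rot: [-180.0, 0.2, 25.5]
wrist_force: [-0.6, 0.5, 0.8]
width: 1.002
0.064 [ 0.4856 -0.3426 21.7101]
turn z total 0.0019 = 1 x 0.0019
trans after [-0.009   0.0005  0.3756] = 3 x [-0.003   0.0002  0.1252]
trans now [-0.009   0.0007  0.3756]
at [ 0.4849 -0.3393  0.1607] 25.84 tilt [1.e-04 6.e-04 1.e+00] j [ -5.2  19.6  44.  100.3 -14.8  66.1 -20.9]
```

View pics/w4.png

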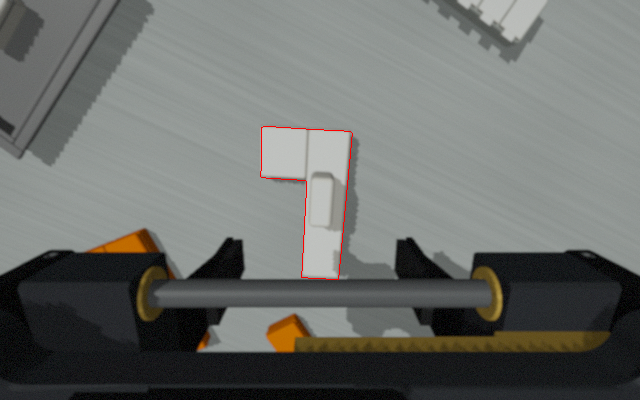

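```bash
python3 -m jog '[{"translation":[0,0,0.1],"turn":[0,0,0.022],"jaw":0},{"translation":[0,0,0],"turn":[0,0,0],"jaw":0},{"translation":[0,0,0],"turn":[0,0,0],"jaw":0},{"translation":[0,0,0],"turn":[0,0,0],"jaw":0},{"translation":[0,0,0],"turn":[0,0,0],"jaw":0},{"translation":[0,0,0],"turn":[0,0,0],"jaw":0}]'
python3 go.py .4856 -.3426 .048 21.7; python3 wl.py long_grip .4856 -.3426 22 w5.png; python3 go.py .4856 -.3426 .048 21.7
```

```text
time: 12.97
eef_pos: [0.4854, -0.3398, 0.132]
eef_rot: [179.9, -0.1, 22.0]
wrist_force: [-1.0, 0.3, 0.7]
width: 1.003
turn z total 0.0014 = 1 x 0.0014
trans after [-0.0029  0.0087  0.2801] = 3 x [-0.001   0.0029  0.0934]
trans now [-0.0033  0.0084  0.2801]
at [ 0.4854 -0.3398  0.132 ] 21.96 tilt [-0.0013 -0.0011  1.    ] j [ -4.9  21.6  44.  102.  -16.7  63.1 -23.3]
0.142 [ 0.4859 -0.3422 22.054 ]
turn z total 0.0012 = 1 x 0.0012
trans after [-0.0018  0.0089  0.2787] = 3 x [-0.0006  0.003   0.0929]
trans now [-0.0021  0.0087  0.2787]
at [ 0.4851 -0.3399  0.1316] 21.91 tilt [-9.e-04 -7.e-04  1.e+00] j [ -4.9  21.6  44.  102.  -16.7  63.1 -23.3]
```

```bash
python3 -m jog '[{"translation":[-0.001,0.008,0.08],"turn":[0,0,0],"jaw":0.2},{"translation":[0,0,0.08],"turn":[0,0,0],"jaw":0.4},{"translation":[0,0,0.08],"turn":[0,0,0],"jaw":0.4},{"translation":[0,0,0.038],"turn":[0,0,0],"jaw":0.4},{"translation":[0,0,0],"turn":[0,0,0],"jaw":0.5},{"translation":[0,0,0],"turn":[0,0,0],"jaw":0.6}]' 30; python3 go.py .4857 -.3423 .048 21.9
python3 -m jog '[{"translation":[0,0,0],"turn":[0,0,0],"jaw":1},{"translation":[0,0,0],"turn":[0,0,0],"jaw":1},{"translation":[0,0,0],"turn":[0,0,0],"jaw":1},{"translation":[0,0,0],"turn":[0,0,0],"jaw":1},{"translation":[0,0,0],"turn":[0,0,0],"jaw":1},{"translation":[0,0,0],"turn":[0,0,0],"jaw":1}]' 30; python3 go.py .4857 -.3423 .048 21.9
```

```text
time: 13.57
eef_pos: [0.4853, -0.3424, 0.0478]
eef_rot: [-180.0, 0.0, 21.9]
wrist_force: [-0.8, 0.6, 1.2]
width: 0.629
turn z total -0.0002 = 1 x -0.0002
trans after [ 0.0014  0.     -0.0008] = 1 x [ 0.0014  0.     -0.0008]
trans now [ 0.0014  0.     -0.0008]
at [ 0.4853 -0.3424  0.0478] 21.86 tilt [5.e-04 0.e+00 1.e+00] j [ -1.5  28.   40.7 105.3 -21.9  54.8 -19.4]
time: 14.07
eef_pos: [0.4856, -0.3423, 0.0479]
eef_rot: [180.0, -0.0, 21.9]
wrist_force: [-0.7, 0.7, 4.3]
width: 0.229
turn z total -0.0001 = 1 x -0.0001
trans after [ 0.0003  0.     -0.0005] = 1 x [ 0.0003  0.     -0.0005]
trans now [ 0.0003  0.     -0.0005]
at [ 0.4856 -0.3423  0.0479] 21.88 tilt [-5.e-04 -5.e-04  1.e+00] j [ -1.6  27.9  40.7 105.3 -22.   54.8 -19.4]
```

```bash
python3 -m jog '[{"translation":[0,0,-0.08],"turn":[0,0,0],"jaw":1},{"translation":[0,0,-0.12],"turn":[0,0,0],"jaw":1},{"translation":[0,0,-0.12],"turn":[0,0,0],"jaw":1},{"translation":[0,0,-0.1],"turn":[0,0,0.0],"jaw":1},{"translation":[0,0,0],"turn":[0,0,0.0356],"jaw":1},{"translation":[0,0,0],"turn":[0,0,0.0356],"jaw":1},{"translation":[0,0,0],"turn":[0,0,0.0356],"jaw":1},{"translation":[0,0,0],"turn":[0,0,0.0356],"jaw":1},{"translation":[0,0,0],"turn":[0,0,0.0356],"jaw":1},{"translation":[0,0,0],"turn":[0,0,0.0356],"jaw":1}]'; python3 go.py .5104 -.0732 .1 -16.584
```

```text
time: 14.9
eef_pos: [0.4851, -0.3419, 0.1731]
eef_rot: [-180.0, 0.0, -16.9]
wrist_force: [0.4, 0.3, -2.2]
width: 0.226
turn z total -0.0017 = 1 x -0.0017
trans after [-0.1747 -0.8825  0.2436] = 8 x [-0.0218 -0.1103  0.0305]
trans now [-0.1792 -0.8815  0.244 ]
at [ 0.4851 -0.3419  0.1731] -16.89 tilt [7.e-04 3.e-04 1.e+00] j [-11.6  21.6  53.2  99.5 -18.5  68.2 -60.2]
```

```bash
python3 -m jog '[{"translation":[-0.022,-0.11,0],"turn":[0,0,-0.0017],"jaw":1},{"translation":[-0.022,-0.11,0],"turn":[0,0,0],"jaw":1},{"translation":[-0.022,-0.11,0],"turn":[0,0,0],"jaw":1},{"translation":[-0.022,-0.11,0],"turn":[0,0,0],"jaw":1},{"translation":[-0.022,-0.11,0],"turn":[0,0,0],"jaw":1},{"translation":[-0.022,-0.11,0],"turn":[0,0,0],"jaw":1},{"translation":[-0.022,-0.11,0],"turn":[0,0,0],"jaw":1},{"translation":[-0.021,-0.112,0],"turn":[0,0,0],"jaw":1},{"translation":[0,0,0],"turn":[0,0,0],"jaw":1},{"translation":[0,0,0],"turn":[0,0,0],"jaw":1}]'
python3 -m jog '[{"translation":[0,0,0.1],"turn":[0,0,0],"jaw":1},{"translation":[0,0,0.1],"turn":[0,0,0],"jaw":1},{"translation":[0,0,0.044],"turn":[0,0,0],"jaw":1},{"translation":[0,0,0],"turn":[0,0,0],"jaw":1},{"translation":[0,0,0],"turn":[0,0,0],"jaw":1},{"translation":[0,0,0],"turn":[0,0,0],"jaw":1}]'
python3 go.py .5104 -.0732 .1 -16.584;python3 - <<'E'
from h import *
c,K,cp,A=cam('wrist'); save('w6.png',c)
E
```

```text
time: 15.73
eef_pos: [0.5092, -0.0711, 0.1731]
eef_rot: [-180.0, 0.0, -16.0]
wrist_force: [0.7, -0.8, -2.6]
width: 0.23
time: 16.23
eef_pos: [0.5098, -0.0746, 0.1012]
eef_rot: [180.0, -0.1, -16.3]
wrist_force: [-0.1, -0.3, -2.2]
width: 0.224
turn z total 0.0013 = 1 x 0.0013
trans after [ 0.0005 -0.005   0.0041] = 1 x [ 0.0005 -0.005   0.0041]
trans now [ 0.0005 -0.005   0.0041]
at [ 0.5098 -0.0746  0.1012] -16.35 tilt [-1.3e-03 -1.0e-04  1.0e+00] j [-39.6  14.4  48.8 114.2 -12.9  56.8 -90.9]
```

View pics/w6.png

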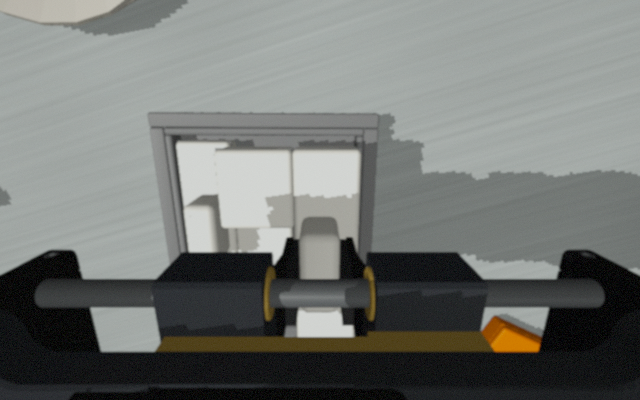

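The long L hangs parallel to the tray, with its right edge at column 360 just inside the wall. The short L is seated on the left at columns 180–235. Lowering in steps.

```bash
python3 -m jog '[{"translation":[0,-0.004,0.025],"turn":[0,0,0.0012],"jaw":1},{"translation":[0,0,0.025],"turn":[0,0,0],"jaw":1},{"translation":[0,0,0.025],"turn":[0,0,0],"jaw":1},{"translation":[0,0,0.015],"turn":[0,0,0],"jaw":1},{"translation":[0,0,0],"turn":[0,0,0],"jaw":1},{"translation":[0,0,0],"turn":[0,0,0],"jaw":1},{"translation":[0,0,0],"turn":[0,0,0],"jaw":1}]'; python3 go.py .5104 -.0732 .052 -16.584
```

```text
time: 16.87
eef_pos: [0.5097, -0.0725, 0.0732]
eef_rot: [180.0, -0.0, -16.5]
wrist_force: [0.6, -0.1, -2.3]
width: 0.225
turn z total 0.0005 = 1 x 0.0005
trans after [0.003  0.0016 0.0708] = 1 x [0.003  0.0016 0.0708]
trans now [0.003  0.0016 0.0708]
at [ 0.5097 -0.0725  0.0732] -16.49 tilt [-1.e-04 -2.e-04  1.e+00] j [-38.2  17.2  47.5 115.5 -15.7  53.8 -89.1]
```

```bash
python3 -m jog '[{"translation":[0.003,0.0015,0.02],"turn":[0,0,0.0005],"jaw":1},{"translation":[0,0,0.02],"turn":[0,0,0],"jaw":1},{"translation":[0,0,0.02],"turn":[0,0,0],"jaw":1},{"translation":[0,0,0],"turn":[0,0,0],"jaw":1},{"translation":[0,0,0],"turn":[0,0,0],"jaw":1}]'; python3 go.py .5104 -.0732 .052 -16.584
python3 -m jog '[{"translation":[0,0,0.01],"turn":[0,0,0],"jaw":1},{"translation":[0,0,0.003],"turn":[0,0,0],"jaw":1},{"translation":[0,0,0],"turn":[0,0,0],"jaw":1},{"translation":[0,0,0],"turn":[0,0,0],"jaw":1}]'; python3 go.py .5104 -.0732 .052 -16.584
```

```text
time: 17.28
eef_pos: [0.5099, -0.0731, 0.0546]
eef_rot: [180.0, 0.1, -16.6]
wrist_force: [-0.1, -0.0, -3.0]
width: 0.231
turn z total -0.0000 = 1 x -0.0000
trans after [ 0.0018 -0.0003  0.0087] = 1 x [ 0.0018 -0.0003  0.0087]
trans now [ 0.0018 -0.0004  0.0087]
at [ 0.5099 -0.0731  0.0546] -16.59 tilt [ 1.1e-03 -7.0e-04  1.0e+00] j [-36.9  19.1  46.5 116.1 -17.6  51.8 -87.6]
time: 17.62
eef_pos: [0.5106, -0.0731, 0.0518]
eef_rot: [-180.0, -0.0, -16.6]
wrist_force: [-2.2, -0.0, 5.5]
width: 0.229
turn z total 0.0000 = 1 x 0.0000
trans after [-0.0006  0.0003 -0.0006] = 1 x [-0.0006  0.0003 -0.0006]
trans now [-0.0006  0.0003 -0.0006]
at [ 0.5106 -0.0731  0.0518] -16.58 tilt [-3.e-04  5.e-04  1.e+00] j [-36.7  19.4  46.3 116.2 -18.   51.5 -87.2]
```

```bash
python3 -m jog '[{"translation":[0,0,0],"turn":[0,0,0],"jaw":0.5},{"translation":[0,0,0],"turn":[0,0,0],"jaw":0.4},{"translation":[0,0,0],"turn":[0,0,0],"jaw":0.4},{"translation":[0,0,0],"turn":[0,0,0],"jaw":0.4},{"translation":[0,0,-0.03],"turn":[0,0,0],"jaw":0.3},{"translation":[0,0,-0.08],"turn":[0,0,0],"jaw":0.2},{"translation":[0,0,-0.12],"turn":[0,0,0],"jaw":0},{"translation":[0,0,-0.12],"turn":[0,0,0],"jaw":0},{"translation":[0,0,-0.12],"turn":[0,0,0],"jaw":0},{"translation":[0,0,-0.1],"turn":[0,0,0],"jaw":0}]'; 
python3 -m jog '[{"translation":[0,0,0],"turn":[0,0,0],"jaw":0},{"translation":[0,0,0],"turn":[0,0,0],"jaw":0},{"translation":[0,0,0],"turn":[0,0,0],"jaw":0}]'
python3 - <<'E'
from fit import *
c,K,p,A=cam('wrist'); save('w7.png',c)
for n,x,y in [('long_grip',.5104,-.0732),('short_grip',.5321,-.0004)]:
    c,K,p,A,m=sil('wrist',n,(x,y))
    if m is None: print(n,'none'); continue
    f,q=fit(n,(x,y),[(m,K,p,A)],[-16.5],z=.039); print(n,round(f,3),q.round(4))
E
python3 go.py .428 .2575 .22 9
```

```text
time: 18.45
eef_pos: [0.5104, -0.0738, 0.2253]
eef_rot: [-180.0, -0.1, -16.6]
wrist_force: [0.9, 0.1, -0.3]
width: 0.904
time: 18.7
eef_pos: [0.51, -0.0729, 0.2221]
eef_rot: [-180.0, 0.0, -16.6]
wrist_force: [-0.0, 0.1, -0.5]
width: 0.989
long_grip 0.056 [  0.5104  -0.0732 -16.4701]
short_grip 0.09 [ 5.30300e-01 -1.70000e-03 -1.50989e+01]
turn z total -0.1422 = 4 x -0.0355
trans after [-0.0969 -1.1311  0.0046] = 9 x [-0.0108 -0.1257  0.0005]
trans now [-0.5759 -0.9784  0.0043]
at [ 0.5098 -0.0731  0.2214] -16.59 tilt [ 0.0015 -0.0012  1.    ] j [-45.2   4.4  51.5 106.5  -3.6  70.8 -99.2]
```

View pics/w7.png

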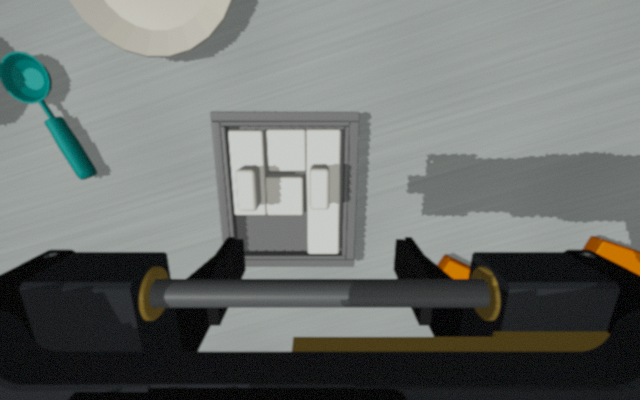

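```bash
python3 -m jog '[{"translation":[0,0,0],"turn":[0,0,-0.0355],"jaw":0},{"translation":[0,0,0],"turn":[0,0,-0.0355],"jaw":0},{"translation":[0,0,0],"turn":[0,0,-0.0355],"jaw":0},{"translation":[0,0,0],"turn":[0,0,-0.0355],"jaw":0},{"translation":[-0.0108,-0.1257,0],"turn":[0,0,0],"jaw":0},{"translation":[-0.0108,-0.1257,0],"turn":[0,0,0],"jaw":0},{"translation":[-0.0108,-0.1257,0],"turn":[0,0,0],"jaw":0},{"translation":[-0.0108,-0.1257,0],"turn":[0,0,0],"jaw":0},{"translation":[-0.0108,-0.1257,0],"turn":[0,0,0],"jaw":0},{"translation":[-0.0108,-0.1257,0],"turn":[0,0,0],"jaw":0}]'
python3 -m jog '[{"translation":[-0.0108,-0.1257,0.06],"turn":[0,0,0],"jaw":0},{"translation":[-0.0108,-0.1257,0.06],"turn":[0,0,0],"jaw":0},{"translation":[-0.0108,-0.1257,0.06],"turn":[0,0,0],"jaw":0},{"translation":[0,0,0.03],"turn":[0,0,0],"jaw":0},{"translation":[0,0,0],"turn":[0,0,0],"jaw":0},{"translation":[0,0,0],"turn":[0,0,0],"jaw":0},{"translation":[0,0,0],"turn":[0,0,0],"jaw":0},{"translation":[0,0,0],"turn":[0,0,0],"jaw":0}]'
python3 wl.py lid_grip .428 .2575 9 w8.png; python3 go.py .428 .2575 .058 9
```

```text
time: 19.78
eef_pos: [0.4548, 0.1489, 0.2219]
eef_rot: [180.0, 0.0, 9.0]
wrist_force: [1.7, 1.0, 0.4]
width: 1.003
time: 20.45
eef_pos: [0.4296, 0.256, 0.1604]
eef_rot: [-180.0, -0.1, 8.9]
wrist_force: [0.0, 0.3, -0.2]
width: 1.002
0.061 [ 0.4316  0.2576 11.6245]
turn z total -0.0007 = 1 x -0.0007
trans after [-0.004  -0.0046  0.341 ] = 3 x [-0.0013 -0.0015  0.1137]
trans now [-0.0043 -0.0043  0.341 ]
at [0.4294 0.2563 0.1603] 8.88 tilt [-9.e-04  9.e-04  1.e+00] j [ -64.4    5.3   30.3  112.2   -3.    63.2 -114. ]
```

View pics/w8.png

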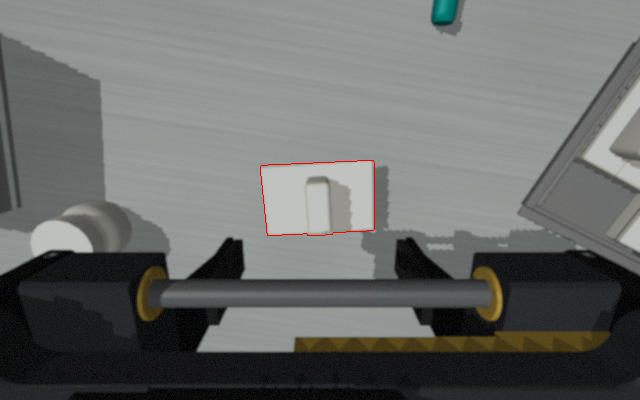

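```bash
python3 -m jog '[{"translation":[0,0,0],"turn":[0,0,-0.0152],"jaw":0.2},{"translation":[0.008,-0.003,0.08],"turn":[0,0,0],"jaw":0.3},{"translation":[0,0,0.08],"turn":[0,0,0],"jaw":0.4},{"translation":[0,0,0.08],"turn":[0,0,0],"jaw":0.4},{"translation":[0,0,0.06],"turn":[0,0,0],"jaw":0.4},{"translation":[0,0,0.041],"turn":[0,0,0],"jaw":0.4},{"translation":[0,0,0],"turn":[0,0,0],"jaw":0.5},{"translation":[0,0,0],"turn":[0,0,0],"jaw":0.6}]' 30; python3 go.py .4316 .2576 .058 11.6
python3 -m jog '[{"translation":[0,0,0],"turn":[0,0,0],"jaw":1},{"translation":[0,0,0],"turn":[0,0,0],"jaw":1},{"translation":[0,0,0],"turn":[0,0,0],"jaw":1},{"translation":[0,0,0],"turn":[0,0,0],"jaw":1},{"translation":[0,0,0],"turn":[0,0,0],"jaw":1},{"translation":[0,0,0],"turn":[0,0,0],"jaw":1}]' 30; python3 go.py .4316 .2576 .058 11.6
```

```text
time: 21.22
eef_pos: [0.4312, 0.2579, 0.0573]
eef_rot: [180.0, -0.0, 11.7]
wrist_force: [0.0, 0.6, 0.1]
width: 0.529
turn z total 0.0004 = 1 x 0.0004
trans after [ 0.001   0.0014 -0.0022] = 1 x [ 0.001   0.0014 -0.0022]
trans now [ 0.001   0.0014 -0.0022]
at [0.4312 0.2579 0.0573] 11.66 tilt [-1.e-04 -1.e-04  1.e+00] j [ -62.1   14.1   29.3  117.2   -8.9   50.8 -106.3]
time: 21.72
eef_pos: [0.431, 0.2582, 0.0575]
eef_rot: [-180.0, -0.0, 11.7]
wrist_force: [-0.3, -2.3, 4.2]
width: 0.229
turn z total 0.0006 = 1 x 0.0006
trans after [ 0.0015  0.0025 -0.0015] = 1 x [ 0.0015  0.0025 -0.0015]
trans now [ 0.0015  0.0025 -0.0015]
at [0.431  0.2582 0.0575] 11.71 tilt [-2.e-04  0.e+00  1.e+00] j [ -62.2   14.1   29.3  117.2   -8.8   50.8 -106.3]
```

```bash
python3 -m jog '[{"translation":[0,0,-0.08],"turn":[0,0,0],"jaw":1},{"translation":[0,0,-0.12],"turn":[0,0,0],"jaw":1},{"translation":[0,0,-0.12],"turn":[0,0,0],"jaw":1},{"translation":[0,0,-0.1],"turn":[0,0,0],"jaw":1},{"translation":[0,0,0],"turn":[0,0,0.0393],"jaw":1},{"translation":[0,0,0],"turn":[0,0,0.0393],"jaw":1},{"translation":[0,0,0],"turn":[0,0,0.0393],"jaw":1},{"translation":[0,0,0],"turn":[0,0,0.0393],"jaw":1},{"translation":[0,0,0],"turn":[0,0,0],"jaw":1}]'; python3 go.py .4659 .0016 .11 -16.584
```

```text
time: 22.47
eef_pos: [0.4305, 0.2583, 0.183]
eef_rot: [180.0, 0.0, -16.9]
wrist_force: [-0.2, 0.6, -1.7]
width: 0.225
turn z total -0.0018 = 1 x -0.0018
trans after [0.3573 0.7864 0.2433] = 7 x [0.051  0.1123 0.0348]
trans now [0.3619 0.7843 0.2434]
at [0.4305 0.2583 0.183 ] -16.91 tilt [ 4.e-04 -4.e-04  1.e+00] j [ -66.2    4.2   31.9  110.4   -2.4   66.1 -140.4]
```

```bash
python3 -m jog '[{"translation":[0.051,0.1123,0],"turn":[0,0,-0.0018],"jaw":1},{"translation":[0.051,0.1123,0],"turn":[0,0,0],"jaw":1},{"translation":[0.051,0.1123,0],"turn":[0,0,0],"jaw":1},{"translation":[0.051,0.1123,0],"turn":[0,0,0],"jaw":1},{"translation":[0.051,0.1123,0],"turn":[0,0,0],"jaw":1},{"translation":[0.051,0.1123,0],"turn":[0,0,0],"jaw":1},{"translation":[0.051,0.1123,0],"turn":[0,0,0],"jaw":1},{"translation":[0,0,0],"turn":[0,0,0],"jaw":1},{"translation":[0,0,0],"turn":[0,0,0],"jaw":1}]'
python3 -m jog '[{"translation":[0,0,0.1],"turn":[0,0,0],"jaw":1},{"translation":[0,0,0.1],"turn":[0,0,0],"jaw":1},{"translation":[0,0,0.044],"turn":[0,0,0],"jaw":1},{"translation":[0,0,0],"turn":[0,0,0],"jaw":1},{"translation":[0,0,0],"turn":[0,0,0],"jaw":1},{"translation":[0,0,0],"turn":[0,0,0],"jaw":1}]'
python3 go.py .4659 .0016 .0615 -16.584
```

```text
time: 23.22
eef_pos: [0.4674, -0.0, 0.1832]
eef_rot: [-180.0, 0.0, -16.3]
wrist_force: [-0.2, 0.3, -1.7]
width: 0.227
time: 23.72
eef_pos: [0.4681, 0.0027, 0.111]
eef_rot: [-180.0, -0.1, -16.1]
wrist_force: [-0.6, -0.8, -1.7]
width: 0.227
turn z total 0.0026 = 1 x 0.0026
trans after [-0.006   0.0056  0.165 ] = 2 x [-0.003   0.0028  0.0825]
trans now [-0.0062  0.0056  0.165 ]
at [0.4681 0.0027 0.111 ] -16.12 tilt [-9.e-04  4.e-04  1.e+00] j [ -50.5    5.4   47.5  119.7   -4.8   56.7 -106.7]
```

```bash
python3 -m jog '[{"translation":[-0.006,0.005,0.02],"turn":[0,0,0.0026],"jaw":1},{"translation":[0,0,0.025],"turn":[0,0,0],"jaw":1},{"translation":[0,0,0.025],"turn":[0,0,0],"jaw":1},{"translation":[0,0,0],"turn":[0,0,0],"jaw":1},{"translation":[0,0,0],"turn":[0,0,0],"jaw":1},{"translation":[0,0,0],"turn":[0,0,0],"jaw":1},{"translation":[0,0,0],"turn":[0,0,0],"jaw":1}]'
python3 go.py .4658 .0017 .0615 -16.584
```

```text
time: 24.3
eef_pos: [0.4655, 0.001, 0.0893]
eef_rot: [-180.0, -0.0, -16.7]
wrist_force: [-0.6, 0.1, -2.3]
width: 0.228
turn z total -0.0008 = 1 x -0.0008
trans after [ 0.0001 -0.0026  0.0926] = 1 x [ 0.0001 -0.0026  0.0926]
trans now [ 0.0001 -0.0026  0.0926]
at [0.4655 0.001  0.0893] -16.72 tilt [-3.e-04  0.e+00  1.e+00] j [ -49.7    7.6   47.4  121.1   -6.9   53.9 -105.2]
```

```bash
python3 -m jog '[{"translation":[0,-0.0026,0.02],"turn":[0,0,-0.0008],"jaw":1},{"translation":[0,0,0.02],"turn":[0,0,0],"jaw":1},{"translation":[0,0,0.02],"turn":[0,0,0],"jaw":1},{"translation":[0,0,0.015],"turn":[0,0,0],"jaw":1},{"translation":[0,0,0],"turn":[0,0,0],"jaw":1},{"translation":[0,0,0],"turn":[0,0,0],"jaw":1}]'
python3 go.py .4658 .0017 .0615 -16.584
```

```text
time: 24.8
eef_pos: [0.4652, 0.0015, 0.0662]
eef_rot: [179.9, 0.0, -16.6]
wrist_force: [-0.1, 0.4, -1.6]
width: 0.227
turn z total -0.0001 = 1 x -0.0001
trans after [ 0.0016 -0.0012  0.0155] = 1 x [ 0.0016 -0.0012  0.0155]
trans now [ 0.0016 -0.0012  0.0155]
at [0.4652 0.0015 0.0662] -16.59 tilt [ 7.e-04 -1.e-03  1.e+00] j [ -48.5   10.4   46.8  122.2   -9.7   51.1 -102.7]
```

```bash
python3 -m jog '[{"translation":[0.0015,-0.001,0.012],"turn":[0,0,0],"jaw":1},{"translation":[0,0,0.006],"turn":[0,0,0],"jaw":1},{"translation":[0,0,0],"turn":[0,0,0],"jaw":1},{"translation":[0,0,0],"turn":[0,0,0],"jaw":1}]'
python3 go.py .4658 .0017 .0615 -16.584
```

```text
time: 25.13
eef_pos: [0.4664, 0.002, 0.0615]
eef_rot: [-180.0, -0.0, -16.6]
wrist_force: [-1.9, -0.1, 4.9]
width: 0.231
turn z total 0.0001 = 1 x 0.0001
trans after [-0.0017  0.0016  0.0001] = 1 x [-0.0017  0.0016  0.0001]
trans now [-0.0017  0.0016  0.0001]
at [0.4664 0.002  0.0615] -16.57 tilt [-3.e-04  5.e-04  1.e+00] j [ -48.2   11.1   46.6  122.3  -10.5   50.5 -102. ]
```

```bash
python3 -m jog '[{"translation":[0,0,0],"turn":[0,0,0],"jaw":0.6},{"translation":[0,0,0],"turn":[0,0,0],"jaw":0.5},{"translation":[0,0,0],"turn":[0,0,0],"jaw":0.5},{"translation":[0,0,0],"turn":[0,0,0],"jaw":0.5},{"translation":[0,0,-0.03],"turn":[0,0,0],"jaw":0.5},{"translation":[0,0,-0.08],"turn":[0,0,0],"jaw":0.4},{"translation":[0,0,-0.12],"turn":[0,0,0],"jaw":0.2},{"translation":[0,0,-0.12],"turn":[0,0,0],"jaw":0},{"translation":[0,0,-0.12],"turn":[0,0,0],"jaw":0},{"translation":[0,0,-0.1],"turn":[0,0,0],"jaw":0}]'
python3 -m jog '[{"translation":[-0.08,0,0],"turn":[0,0,0],"jaw":0},{"translation":[0,0,0],"turn":[0,0,0],"jaw":0},{"translation":[0,0,0],"turn":[0,0,0],"jaw":0},{"translation":[0,0,0],"turn":[0,0,0],"jaw":0}]'
python3 - <<'E'
from fit import *
c,K,p,A=cam('wrist'); save('w9.png',c)
for n,x,y,z in [('lid_grip',.4659,.0016,.049),('long_grip',.5104,-.0732,.039),('short_grip',.5321,-.0004,.039)]:
    c,K,p,A,m=sil('wrist',n,(x,y))
    if m is None: print(n,'none'); continue
    f,q=fit(n,(x,y),[(m,K,p,A)],[-16.5],z=z); print(n,round(f,3),q.round(4))
print(robot.get_obs()['eef_pos'])
E
```

```text
time: 25.97
eef_pos: [0.4663, 0.0012, 0.2354]
eef_rot: [-179.9, -0.1, -16.6]
wrist_force: [0.7, 0.5, 0.0]
width: 0.792
time: 26.3
eef_pos: [0.4431, 0.0086, 0.2321]
eef_rot: [-180.0, 0.0, -16.6]
wrist_force: [-0.6, 0.3, 0.2]
width: 0.987
lid_grip 0.064 [ 4.66600e-01  1.70000e-03 -1.83123e+01]
long_grip 0.122 [  0.5099  -0.0729 -16.7016]
short_grip 0.158 [ 5.3090e-01 -1.0000e-03 -1.6902e+01]
[0.44309833 0.00857992 0.23186594]
```

View pics/w9.png

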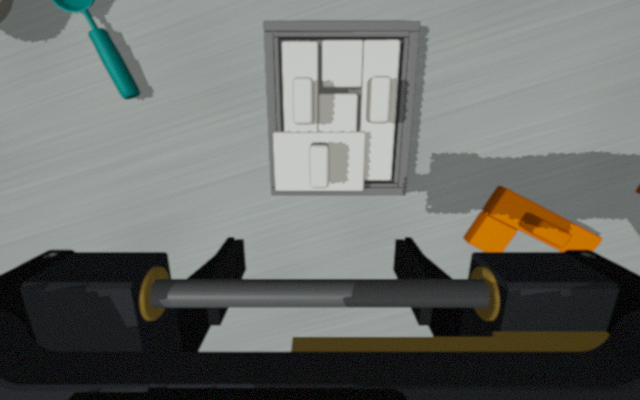

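All three boxes sit parallel in the tray. The lid covers (275–365, 132–190), just over the wall and the neighbouring boxes, and the bystanders in view are undisturbed.

```bash
python3 -c "
from bench import robot
print(robot.hand_in())"
```

```text
the job is handed in; nothing more can be done
None
```

All three white snack boxes are packed in the tray: the short L first, then the long L, and the lidded box last. I handed the job in at about 26.5 s of the 72 s allowed.

**Contact:** Each box met the tray floor at the height expected for lying flat, to within about 0.3 mm, and the final image shows all three parallel to the tray.

| Box | Contact force | Last fitted position vs target | Yaw error |
|---|---|---|---|
| Short L | about 13 N | about 0.3 mm when fitted right after release | 0.1° |
| Long L | about 5 N | within 0.5 mm right after release | 0.1° |
| Lidded | about 5 N | within 1 mm | about 1.7° |

**Disagreements:**
- The lidded box's yaw fitted as -18.3° against -16.6° for the tray. I put this down to image noise on its short outline, because the gripper held -16.6° at release.
- Later fits of the short L, when it was partly hidden, were 1.3–2.3 mm off. The fit made when it was fully visible agreed with the target.
- The first tray estimate from the fixed cameras was about 10 mm off, so I used the wrist-camera fit instead, with about 0.1 mm residual.

The gripper was open and clear at about 0.23 m height when I handed in. I never touched the orange look-alikes or the bystanders, but I did not re-check the ones outside the last wrist view.

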